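# Slide the hanger block round the bend of the hanging rail

## Robot

A 6-joint arm with a two-finger parallel gripper is mounted at the origin on a cart in front of the work surface, level with it; the furniture and walls round the work are solid. World frame = base frame: x ahead of the robot, y to its left, z up, the work surface at z = 0. Lengths are in mm, angles in rad, forces in N, time in s.
With the tool pointing down it reaches from about 425 to 950 mm from the base axis. Payload 14.7 kg.
Tool frame: the origin (TCP) lies midway between the tips of the shut fingers; the grasp point (between the pads) lies 19 mm behind it; z points along the fingers, y is the line along which they close (so a half turn about z gives the same grasp; the last joint's range is limited). The gripper opens to 85 mm and grips with 20 to 120 N. Pads are 22 mm wide; open, the fingers measure 114 mm over their backs; the gripper's body (76 mm by 85 mm) begins 54 mm behind the grasp point. The pads swing forward as they close: fully open they stand 13 mm farther back than shut.
Start: joints at [1.091, 0.48, 1.596, -0, 1.065, -0.047], TCP at [272.595, 590.071, 231.297] pointing down, gripper open.
Joint ranges: [-2.75, 2.75], [-0.82, 2.05], [0.23, 2.67], [-1.56, 4.7], [0.09, 2.69], [-2.92, 2.92]. Speed limits (rad/s): [1.89, 1.89, 2.39, 3.01, 3.01, 3.01].

## Interface

Orientations are given as a rotation vector (axis times angle).
In Python, from cell import observe, snapshot, sign_off gives the robot as it stands.
- The arm moves only by the shell command python3 -m crank 'ROWS' [FORCE]. ROWS is JSON, a list of rows, each an object with "claw": the finger opening in m, from 0 to 0.0854; "translation": the shift along the tool's x, y, z in m, a list of three; "yaw": the turn about the tool's z in degrees. In form: [{"claw": claw, "translation": [dx, dy, dz], "yaw": yaw}, ...]. A call has 1 to 8 rows; each row is the pose to reach, as a shift and turn from the pose commanded when the call began, along the tool's axes at that moment; what a row does not reach only later rows make up. A row lasts 1/8 s, in which the tool goes at most 62.5 mm and 10.7 degrees, less where a joint would pass 70% of its speed; a pose out of reach is approached as far as the arm can. A call with a gripper value outside its range is refused whole. The fingers move at their own pace and stop on an object; FORCE is the grip in N (left out, the last holds). Time passes only in rows, so rows that repeat a pose let the fingers close. It gives the time, the measured TCP pose, the force, the opening and the grip force at its end, in the units of the state.
- observe(): the state, without advancing time (a new reading comes with each control period).
- snapshot(name): name is "side" or "top"; returns a dict with "frame" (480x640x3 uint8, red, green, blue), "fx", "fy", "cx", "cy" (pixels), "R" (3x3) and "t" (3): a world point X has camera coordinates R X + t. Camera axes: x right, y down, z forward; pixel columns grow to the right and rows downward; lengths in mm; the calibration is good to about 2 mm. A picture is of the moment at which its call begins. There is no depth.
- sign_off(): hands the job in; it is judged then, once.
The state is a dict: "time": time; "qpos": joint angles; "qd": joint speeds; "joint_torque": joint torques, N m; "ee_pos": TCP position; "ee_rot": TCP orientation; "ft_force": force on the tool from outside, world axes, zero at the start; "ft_torque": the same for the moment, N m; "gripper_width": finger opening in mm; "grip_force": force on a finger pad.
Only numpy, scipy, OpenCV 4.12 (cv2) and the standard library are available. Lean on these libraries where they do the work, as an engineer would, in place of code of your own. Each camera call takes 0.05 s, during which the arm holds its last target. There are 200 camera calls.

## Task

Thread the drilled red hanger block onto the free end of the bent steel rail, slide it gently round the bend without forcing it where it binds, and on along the far leg until it rests against the brass stop; then let go of it. The rail was bent by hand, so feel your way along it, and leave everything else on the worktop as it stands.

Things in the scene. Friction and masses are not known exactly. Their poses are not given: they have to be found in the camera images.
- hanger: Red-painted wooden block, 20 (x) by 30 (y) by 64 mm high (z), top 8 mm slightly narrower, 0.09 kg, upright on the worktop. Origin: centre of its underside. Near its foot a brass peg sticks out 16 mm either side along y, 12 mm up, 10 mm thick at the ball end. Same from either side. Grip across the 30 mm width, above the pegs; the fingers may reach below the hole.
- hanger_hole (a point): Centre of the block's hole, 36 mm above its underside; axes as the block's. The hole is round, 13 mm wide, lightly countersunk, and runs right through along x (10 mm from here to either mouth).
- rail: Fixed hanging rail: dark round foot 116 mm wide, 14 high; steel post at its centre 14 mm thick, 139 high; level steel rod 10 mm thick, axis 130 mm up. Origin: foot's underside centre, z up. From the post the far leg runs about 145 mm along +y, then bends left (seen from above) about 90 deg at about 50 mm radius, then the free arm runs about 70 mm, about along -x, to the open end.
- rail_tip (a point): Open end of the free arm, on the rod's axis; x points from the open end along the free arm towards the bend, z up. The arm is straight for about 70 mm; its last 9 mm are thinner (7 mm) and round-ended.
- rail_stop (a point): Centre of the face of the brass stop (collar 20 mm wide, 14 long) on the rod's axis, 30 mm from the post's axis; axes as the rail's: the leg runs along y, the block arrives moving towards -y and touches with its hole centre 10 mm from here. Hand-bent rod: the far leg has kinks of up to 0.2 rad either way 35 and 75 mm past the stop, the bend is 90 deg give or take 0.1; not measured.
- mug_1: Yellow mug with a diamond pattern, 92 mm across, 95 mm high; bystander, leave alone. Origin at the centre of its underside.
- kitchen_timer: Cream wind-up kitchen timer, 76x62x62 mm; bystander, leave alone. Origin under its centre.
- ramekin: White ramekin, 67 mm across, 40 mm high; bystander, leave alone. Origin at the centre of its underside.
- spice_jar_5: Spice jar with a dark cap, 41 mm across, 105 mm high, near the right rear; bystander, leave alone. Origin at the centre of its underside.

How it is judged (in metres and radians):
On the way:
1. the block is threaded on the free arm (x of hanger_hole in the frame of rail_tip between 0.012 and 0.07 m and y of hanger_hole in the frame of rail_tip between -0.006 and 0.006 m and z of hanger_hole in the frame of rail_tip between -0.006 and 0.006 m), for 0.05 s.
At the end, for the whole second after the job is handed in: The block hangs on the far leg against the brass stop: the centre of its hole within 13.5 mm of the stop's face centre (10 mm when touching, so a gap of at most about 3 mm), its hole within 0.3 rad of the leg's direction, released and at rest (distance between hanger_hole and rail_stop below 0.0135 m and angle between the x axis of hanger_hole and the y axis of rail_stop, either way round below 0.3 rad and contact force between hanger and the fingers below 0.1 N and linear speed of hanger below 0.02 m/s).
It fails at once if the block is forced on the rail: more than 15 N between block and rail (contact force between hanger and rail above 15 N).
It fails at once if the robot knocks the rail: more than 15 N between arm or fingers and rail (contact force between any of the fingers, the arm and rail above 15 N).
It fails at once if a bystander is moved by more than 20 mm (distance of any of mug_1, kitchen_timer, ramekin, spice_jar_5 from where it was at the start of the episode above 0.02 m).
It also fails if it takes over 72 s, if anything falls off the work surface, if the arm or the gripper's body presses on something with over 40 N, if the wrist force passes 120 N, or if a joint passes its speed limit or range.

## Working session

There is one attempt and no reset: what is moved stays moved. The work goes in short steps, Python scripts to look and compute and a shell command to move; the robot and the scene stay as the last step left them, time stands still between calls to the robot, and variables do not carry over. Pictures are saved under pics/ and viewed, at most 10 in all, crops included, and the job is handed in when it is done.

```bash
ls; mkdir -p pics
python3 - <<'E'
from cell import observe,snapshot
import cv2
print(observe())
for n in("side","top"):
    s=snapshot(n);cv2.imwrite(f"pics/{n}0.png",s["frame"][:,:,::-1]);print(n,s["fx"],s["fy"],s["cx"],s["cy"],s["R"],s["t"])
E
```

```text
pics
{'time': 0.0, 'qpos': array([ 1.09136772e+00,  4.80863959e-01,  1.59687127e+00, -1.29117729e-05,
        1.06513105e+00, -4.66190744e-02]), 'qd': array([-0.00012806,  0.00245546, -0.00056097, -0.00093183,  0.00159917,
        0.00038244]), 'joint_torque': array([-6.59004130e-03, -9.50660348e+01, -4.30181980e+01, -2.15319196e-04,
        1.24534554e-02, -2.69571262e-05]), 'ee_pos': array([272.42383756, 589.68686964, 230.65253223]), 'ee_rot': array([-6.74483147e-01, -3.06800605e+00,  1.93621640e-03]), 'ft_force': array([ 0.37117061, -0.19209772, -0.39371986]), 'ft_torque': array([ 0.04302085, -0.00567794,  0.01583743]), 'grip_force': 0.0, 'gripper_width': 85.58323197512532}
side 572.4936279161337 572.4936279161337 305.414353537787 236.088874005016 [[ 0.14848232 -0.98889951  0.00554551]
 [-0.85604951 -0.1313385  -0.49992942]
 [ 0.4951083   0.06948345 -0.86604839]] [ -14.68163317  529.40028343 1108.4592582 ]
top 450.18674914824794 450.18674914824794 324.7911168893708 247.1042925521736 [[-0.01541544 -0.99957946 -0.02456167]
 [-0.99546731  0.01764833 -0.09345248]
 [ 0.09384665  0.02300973 -0.99532073]] [  88.24393843  576.52383482 1095.04199101]
```

View pics/side0.png

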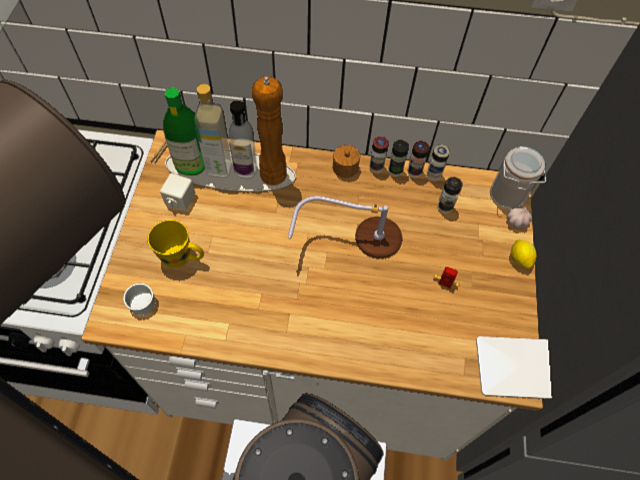

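View pics/top0.png

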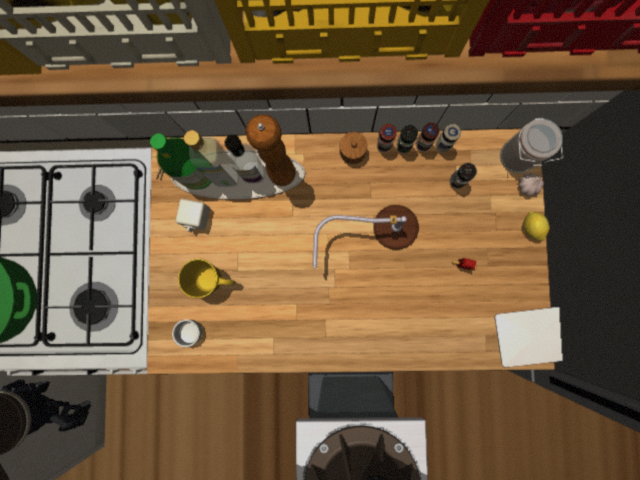

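The side view shows the rail (post at about 382,225, bend at 300,203, free tip at 291,237) and the red block at (448,277). In the top view the tip is at (315,266) and the block at (467,264). Next come the masks and enlarged crops.

```bash
cat > h.py <<'E'
import numpy as np,cv2
from cell import observe,snapshot
from scipy.spatial.transform import Rotation as Ro
def ray(s,u,v):
    R=np.array(s["R"]);t=np.array(s["t"])
    d=R.T@np.array([(u-s["cx"])/s["fx"],(v-s["cy"])/s["fy"],1]);return -R.T@t,d/np.linalg.norm(d)
def plane(s,u,v,z):
    o,d=ray(s,u,v);return o+d*(z-o[2])/d[2]
def tri(s1,p1,s2,p2):
    o1,d1=ray(s1,*p1);o2,d2=ray(s2,*p2)
    k=np.linalg.lstsq(np.c_[d1,-d2],o2-o1,rcond=None)[0]
    a,b=o1+k[0]*d1,o2+k[1]*d2;return (a+b)/2,np.linalg.norm(a-b)
def proj(s,X):
    c=np.array(s["R"])@X+s["t"];return np.array([s["fx"]*c[0]/c[2]+s["cx"],s["fy"]*c[1]/c[2]+s["cy"]])
def crop(s,x0,y0,w,h,k): 
    return cv2.resize(s["frame"][y0:y0+h,x0:x0+w,::-1],None,fx=k,fy=k,interpolation=cv2.INTER_CUBIC)
E
python3 - <<'E'
from h import *
S=snapshot("side");T=snapshot("top")
a=crop(S,275,180,130,80,5);b=crop(T,300,200,130,80,5)
c=np.hstack([crop(S,425,255,50,40,8),crop(T,442,245,50,40,8)])
cv2.imwrite("pics/rail.png",cv2.resize(np.vstack([a,b]),(487,600)));cv2.imwrite("pics/blk.png",c)
for s,n in((S,"S"),(T,"T")):
    f=s["frame"].astype(int);m=((f[...,0]>90)&(f[...,1]<50)&(f[...,2]<60)).astype(np.uint8)
    m[:200]=0;m[:,:400]=0;m[300:]=0;k,l,st,ce=cv2.connectedComponentsWithStats(m)
    for i in range(1,k):
        if st[i,4]>15: print(n,st[i],ce[i])
E
```

```text
S [442 267  15  13  98] [449.69387755 272.07142857]
T [463 259  13  10  89] [468.69662921 262.96629213]
```

View pics/rail.png

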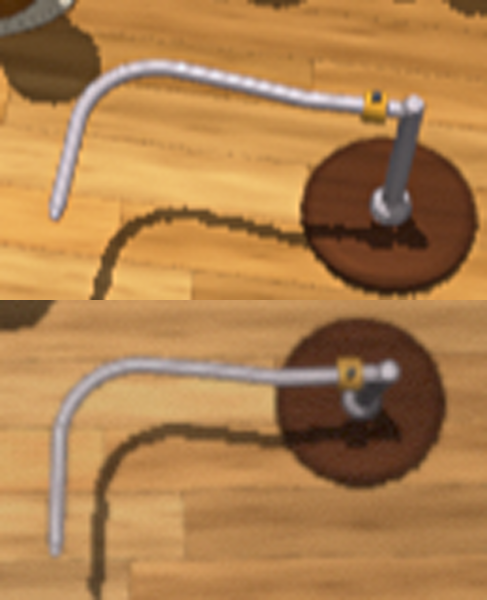

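View pics/blk.png

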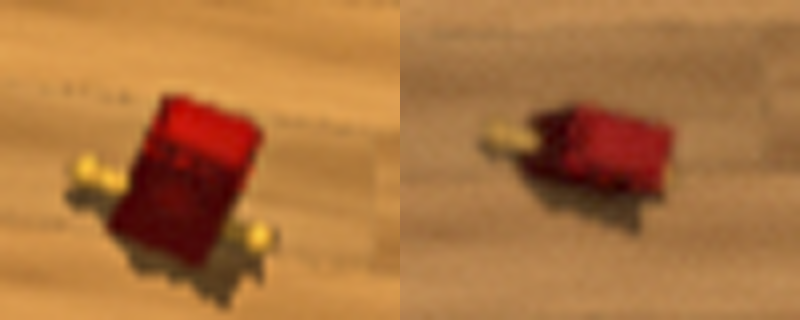

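The rail crop shows the rod with its tip at about (290,237) in the side view and (315,267) in the top view, and the brass stop at (375,208) and (393,220). In the block crop the two peg balls are at side (435.6,276) and (457.5,284.6), and the left one is at top (455,262).

```bash
cat > m.py <<'E'
from h import *
S=snapshot("side");T=snapshot("top")
print("tip tri",tri(S,(289.9,236),T,(314.9,266)))
print("stop tri",tri(S,(375,207.8),T,(393.2,219.9)))
print("peg tri",tri(S,(435.6,276),T,(455.1,261.9)))
p=plane(S,435.6,276,12);q=plane(S,457.5,284.6,12);print("pegs",p,q,(p+q)/2,np.linalg.norm(p-q),np.degrees(np.arctan2(*(p-q)[[1,0]])))
# top face: bright red, both views
for s,box,n in((S,(425,255,475,295),"S"),(T,(442,245,492,285),"T")):
    f=s["frame"];hsv=cv2.cvtColor(f,cv2.COLOR_RGB2HSV)
    m=((hsv[...,1]>190)&((hsv[...,0]<6)|(hsv[...,0]>174))&(hsv[...,2]>(150 if n=="S" else 120))).astype(np.uint8)
    k=np.zeros_like(m);k[box[1]:box[3],box[0]:box[2]]=m[box[1]:box[3],box[0]:box[2]]
    r=cv2.minAreaRect(cv2.findNonZero(k));c=[plane(s,*x,64) for x in cv2.boxPoints(r)]
    print(n,r,np.mean(c,0),[np.round(np.linalg.norm(c[i]-c[i-1]),1) for i in range(4)])
# rod centreline
for s,box,n in((S,(283,190,375,242),"S"),(T,(308,208,388,272),"T")):
    f=s["frame"];hsv=cv2.cvtColor(f,cv2.COLOR_RGB2HSV)
    m=((hsv[...,1]<75)&(hsv[...,2]>90));M=np.zeros(m.shape,bool);M[box[1]:box[3],box[0]:box[2]]=m[box[1]:box[3],box[0]:box[2]]
    v,u=np.nonzero(M);P=np.array([plane(s,a,b,130)[:2] for a,b in zip(u,v)])
    np.save(n+".npy",P);print(n,len(P),P.min(0),P.max(0))
    y0=P[:,1].max();
    for x in np.arange(P[:,0].min()+3,P[:,0].min()+90,8):
        k=(abs(P[:,0]-x)<4)&(P[:,1]>y0-35);print("  x%.0f y%.1f (%d)"%(x,P[k,1].mean(),k.sum()),end="")
    print()
    for y in np.arange(P[:,1].min(),y0,9):
        k=(abs(P[:,1]-y)<4.5)&(P[:,0]>P[:,0].max()-50);print("  y%.0f x%.1f (%d)"%(y,P[k,0].mean(),k.sum()),end="")
    print()
E
python3 m.py
```

```text
tip tri (array([525.63552088,  99.2752792 , 133.18626357]), np.float64(0.16760166981110683))
stop tri (array([626.9074175 , -79.41643684, 134.52325354]), np.float64(0.11358906326680684))
peg tri (array([ 535.80013661, -243.77801825,   18.93030785]), np.float64(2.4504059624045307))
pegs [ 539.04410788 -243.82205386   12.        ] [ 524.3545072  -295.25901124   12.        ] [ 531.69930754 -269.54053255   12.        ] 53.49341036481277 74.06147628150481
S ((450.10003662109375, 270.70001220703125), (12.016654968261719, 5.0596442222595215), 18.434947967529297) [ 530.32779454 -266.33358375   64.        ] [np.float64(26.4), np.float64(13.2), np.float64(26.5), np.float64(13.2)]
T ((469.1470947265625, 262.4117736816406), (11.641709327697754, 6.063390254974365), 14.03624439239502) [ 531.70141673 -266.37224267   64.        ] [np.float64(27.4), np.float64(14.6), np.float64(27.4), np.float64(14.6)]
S 467 [522.11149604 -83.95825655] [643.89196969 105.1128948 ]
  x525 y100.9 (8)  x533 y100.7 (14)  x541 y100.8 (13)  x549 y99.8 (13)  x557 y99.6 (13)  x565 y99.4 (13)  x573 y99.0 (12)  x581 y98.2 (13) 
[... 504 characters left out ...]
7 (14)  x535 y100.1 (12)  x543 y100.0 (16)  x551 y99.9 (12)  x559 y99.8 (16)  x567 y98.9 (14)  x575 y97.7 (17)  x583 y97.2 (12)  x591 y97.1 (16)  x599 y96.6 (13)  x607 y93.7 (17)
  y-66 x627.7 (10)  y-57 x627.8 (20)  y-48 x628.0 (20)  y-39 x628.2 (20)  y-30 x628.8 (18)  y-21 x629.6 (16)  y-12 x631.0 (18)  y-3 x632.3 (16)  y6 x633.1 (18)  y15 x634.6 (17)  y24 x635.1 (16)  y33 x635.6 (17)  y42 x637.4 (17)  y51 x637.6 (17)  y60 x635.5 (17)  y69 x632.4 (18)  y78 x626.7 (20)  y87 x616.1 (31)  y96 x602.3 (30)m.py:25: RuntimeWarning: Mean of empty slice.
  k=(abs(P[:,1]-y)<4.5)&(P[:,0]>P[:,0].max()-50);print("  y%.0f x%.1f (%d)"%(y,P[k,0].mean(),k.sum()),end="")
  ret = ret.dtype.type(ret / rcount)
```

```bash
cat > d.py <<'E'
import sys;from h import *
# usage: d.py x y z heading(tool y, deg) -> tool shift (m), yaw (deg)
a=[float(v) for v in sys.argv[1:]];o=observe();R=Ro.from_rotvec(o["ee_rot"]).as_matrix()
hd=np.degrees(np.arctan2(R[1,1],R[0,1]))
print("t",round(o["time"],2),"pos",o["ee_pos"].round(2),"hd %.2f"%hd,"tilt",R[:2,2].round(4),"F",o["ft_force"].round(2),"M",o["ft_torque"].round(3),"w %.1f g %.1f"%(o["gripper_width"],o["grip_force"]),"q",o["qpos"].round(2))
for i in range(0,len(a),4):
    d=np.array(a[i:i+3])-o["ee_pos"];print("shift",(R.T@d/1000).round(4),"yaw %.2f"%-(a[i+3]-hd))
E
python3 d.py 470 200 231 65.2 531 -267 231 74 531.4 -267 120 74.3
```

```text
t 0.3 pos [272.53 589.97 231.11] hd 65.20 tilt [-0.0002 -0.0003] F [-0.4  -0.68  0.04] M [-0.038 -0.015 -0.011] w 85.3 g 0.0 q [ 1.09  0.48  1.6  -0.    1.07 -0.05]
shift [-3.428e-01 -2.712e-01  2.000e-04] yaw 0.00
shift [-5.940e-01 -6.696e-01  4.000e-04] yaw -8.80
shift [-0.5944 -0.6694  0.1114] yaw -9.10
```

```bash
python3 -m crank '[{"claw":0.085,"translation":[-0.171,-0.136,0],"yaw":0},{"claw":0.085,"translation":[-0.343,-0.271,0],"yaw":0},{"claw":0.085,"translation":[-0.343,-0.271,0],"yaw":0},{"claw":0.085,"translation":[-0.343,-0.271,0],"yaw":0},{"claw":0.085,"translation":[-0.343,-0.271,0],"yaw":0},{"claw":0.085,"translation":[-0.343,-0.271,0],"yaw":0},{"claw":0.085,"translation":[-0.343,-0.271,0],"yaw":0},{"claw":0.085,"translation":[-0.594,-0.669,0],"yaw":-9}]' 40
python3 d.py  531.4 -267 231 74.3
```

```text
time: 1.3
ee_pos: [479.6, 140.0, 231.5]
ee_rot: [0.443, 3.109, 0.001]
ft_force: [1.5, 0.2, -0.2]
gripper_width: 84.9
grip_force: 0.0
t 1.3 pos [479.62 139.98 231.46] hd 73.79 tilt [0.0013 0.0002] F [ 1.53  0.25 -0.25] M [-0.032 -0.033  0.039] w 84.9 g 0.0 q [ 0.22  0.27  1.94 -0.    0.94 -1.06]
shift [-0.1633 -0.3763  0.0004] yaw -0.51
```

```bash
python3 -m crank '[{"claw":0.085,"translation":[-0.163,-0.376,0],"yaw":-0.5},{"claw":0.085,"translation":[-0.163,-0.376,0],"yaw":-0.5},{"claw":0.085,"translation":[-0.163,-0.376,0],"yaw":-0.5},{"claw":0.085,"translation":[-0.163,-0.376,0],"yaw":-0.5},{"claw":0.085,"translation":[-0.163,-0.376,0],"yaw":-0.5},{"claw":0.085,"translation":[-0.163,-0.376,0],"yaw":-0.5},{"claw":0.085,"translation":[-0.163,-0.376,0.05],"yaw":-0.5},{"claw":0.085,"translation":[-0.163,-0.376,0.11],"yaw":-0.5}]'
python3 d.py  531.4 -267 90 74.3 531.4 -267 23 74.3
```

```text
time: 2.3
ee_pos: [530.0, -268.2, 120.9]
ee_rot: [0.436, 3.107, -0.003]
ft_force: [0.9, -0.4, -1.3]
gripper_width: 84.8
grip_force: 0.0
t 2.3 pos [ 530.01 -268.22  120.89] hd 74.01 tilt [ 0.0035 -0.0023] F [ 0.87 -0.38 -1.3 ] M [ 0.035 -0.017 -0.042] w 84.8 g 0.0 q [-0.52  0.53  1.83 -0.    0.77 -1.81]
shift [-0.0009  0.0016  0.0309] yaw -0.29
shift [-0.0006  0.0017  0.0979] yaw -0.29
```

```bash
python3 -m crank '[{"claw":0.085,"translation":[-0.0006,0.0015,0.05],"yaw":-0.3},{"claw":0.085,"translation":[-0.0006,0.0015,0.095],"yaw":-0.3},{"claw":0.085,"translation":[-0.0006,0.0015,0.098],"yaw":-0.3},{"claw":0.085,"translation":[-0.0006,0.0015,0.098],"yaw":-0.3}]'
python3 - <<'E'
from h import *
S=snapshot("side");T=snapshot("top")
cv2.imwrite("pics/g.png",np.hstack([crop(S,410,220,80,100,5),crop(T,430,210,80,100,5)]))
E
python3 d.py  531.4 -267 23 74.3
```

```text
time: 2.8
ee_pos: [530.5, -263.8, 24.4]
ee_rot: [0.424, 3.112, -0.0]
ft_force: [-0.1, -0.4, 0.1]
gripper_width: 84.9
grip_force: 0.0
t 2.9 pos [ 531.08 -264.17   25.29] hd 74.48 tilt [ 0.0025 -0.0014] F [ 0.08 -0.13  1.08] M [-0.039  0.014 -0.049] w 85.1 g 0.0 q [-0.51  0.67  1.88 -0.    0.59 -1.81]
shift [-0.0011 -0.0026  0.0023] yaw 0.18
```

View pics/g.png

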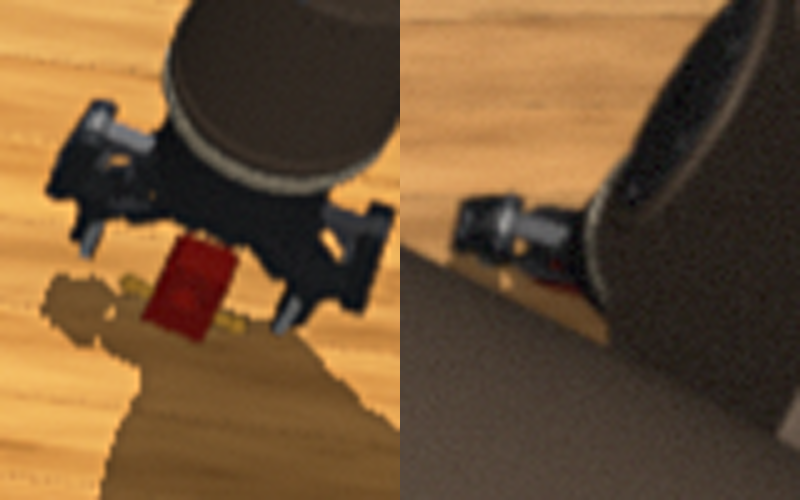

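The block sits between the open fingers, with the peg balls at crop (130,285) and (232,320) clear below them. I'll correct by 2.5 mm and close.

```bash
python3 -m crank '[{"claw":0.085,"translation":[-0.0008,-0.0025,0.001],"yaw":0},{"claw":0.085,"translation":[-0.0008,-0.0025,0.001],"yaw":0},{"claw":0.02,"translation":[-0.0008,-0.0025,0.001],"yaw":0},{"claw":0.02,"translation":[-0.0008,-0.0025,0.001],"yaw":0},{"claw":0.02,"translation":[-0.0008,-0.0025,0.001],"yaw":0},{"claw":0.02,"translation":[-0.0008,-0.0025,0.001],"yaw":0},{"claw":0.02,"translation":[-0.0008,-0.0025,0.001],"yaw":0},{"claw":0.02,"translation":[-0.0008,-0.0025,0.001],"yaw":0}]' 40
python3 d.py  485 102.5 118 87.2
```

```text
time: 3.9
ee_pos: [530.0, -266.1, 22.4]
ee_rot: [0.424, 3.113, 0.0]
ft_force: [-0.9, 0.7, 4.5]
gripper_width: 29.8
grip_force: 39.7
t 3.9 pos [ 529.99 -266.14   22.38] hd 74.47 tilt [ 0.0001 -0.    ] F [-0.93  0.72  4.52] M [0.162 0.094 0.019] w 29.8 g 39.7 q [-0.52  0.68  1.88  0.    0.58 -1.82]
shift [ 0.142   0.3431 -0.0956] yaw -12.73
```

```bash
python3 -m crank '[{"claw":0.02,"translation":[0,0,-0.04],"yaw":0},{"claw":0.02,"translation":[0,0,-0.094],"yaw":0},{"claw":0.02,"translation":[0.07,0.172,-0.094],"yaw":-6},{"claw":0.02,"translation":[0.142,0.343,-0.094],"yaw":-12.7},{"claw":0.02,"translation":[0.142,0.343,-0.094],"yaw":-12.7},{"claw":0.02,"translation":[0.142,0.343,-0.094],"yaw":-12.7},{"claw":0.02,"translation":[0.142,0.343,-0.094],"yaw":-12.7},{"claw":0.02,"translation":[0.142,0.343,-0.094],"yaw":-12.7}]'
python3 d.py  485 102.5 116.4 86.9
```

```text
time: 4.9
ee_pos: [484.5, 104.3, 116.3]
ee_rot: [0.077, 3.14, 0.0]
ft_force: [1.2, -0.5, -0.9]
gripper_width: 29.7
grip_force: 39.9
t 4.9 pos [484.47 104.3  116.33] hd 87.18 tilt [0.0003 0.    ] F [ 1.24 -0.52 -0.9 ] M [ 0.015 -0.028  0.002] w 29.7 g 39.9 q [ 0.15  0.43  2.06 -0.    0.66 -1.37]
shift [-0.0006 -0.0018 -0.0001] yaw 0.28
```

```bash
python3 -m crank '[{"claw":0.02,"translation":[-0.005,-0.0018,0],"yaw":0.3},{"claw":0.02,"translation":[-0.01,-0.0018,0],"yaw":0.3},{"claw":0.02,"translation":[-0.01,-0.0018,0],"yaw":0.3},{"claw":0.02,"translation":[-0.01,-0.0018,0],"yaw":0.3}]'
python3 - <<'E'
from h import *
S=snapshot("side");T=snapshot("top")
cv2.imwrite("pics/ins.png",np.hstack([crop(S,255,190,80,100,5),crop(T,280,220,80,100,5)]))
E
python3 d.py  495 102.5 116.4 86.9
```

```text
time: 5.4
ee_pos: [494.9, 98.9, 116.2]
ee_rot: [-0.089, -3.14, 0.0]
ft_force: [-0.9, -0.4, -1.3]
gripper_width: 29.6
grip_force: 40.1
t 5.5 pos [494.81  99.22 116.23] hd 86.79 tilt [-0.0003 -0.    ] F [-0.2  -0.58 -0.97] M [-0.026 -0.032 -0.041] w 29.6 g 40.1 q [ 0.14  0.44  2.03  0.    0.67 -1.38]
shift [-0.      0.0033 -0.0002] yaw -0.11
```

View pics/ins.png

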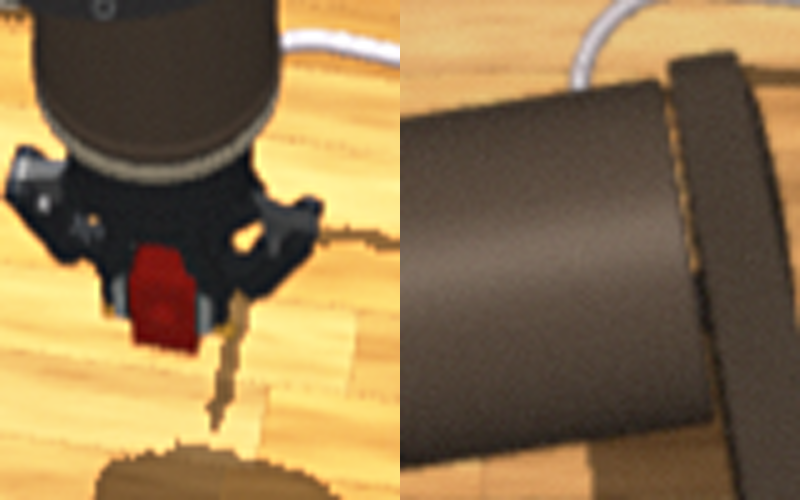

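The side view shows the block held squarely at (288,252), and the arm hides the tip in both views. I'll align from the measurements and feel the insertion.

```bash
python3 -m crank '[{"claw":0.02,"translation":[0,0.0033,0],"yaw":0},{"claw":0.02,"translation":[0,0.0033,0],"yaw":0},{"claw":0.02,"translation":[0,0.0033,0],"yaw":0},{"claw":0.02,"translation":[0,0.0033,0],"yaw":0}]'
python3 d.py  495 102.5 116.4 86.9 515 101.4 116.4 86.9
```

```text
time: 6.0
ee_pos: [495.0, 103.4, 116.3]
ee_rot: [0.085, 3.14, -0.0]
ft_force: [-0.6, 1.0, -0.6]
gripper_width: 29.6
grip_force: 40.1
t 6.0 pos [495.03 103.4  116.3 ] hd 86.89 tilt [ 0. -0.] F [-0.64  0.97 -0.61] M [-0.002  0.005 -0.019] w 29.6 g 40.1 q [ 0.15  0.44  2.03 -0.    0.67 -1.37]
shift [-0.     -0.0009 -0.0001] yaw -0.01
shift [-0.0201 -0.0009 -0.0001] yaw -0.01
```

```bash
python3 -m crank '[{"claw":0.02,"translation":[0,-0.0009,0],"yaw":0},{"claw":0.02,"translation":[-0.006,-0.0009,0],"yaw":0},{"claw":0.02,"translation":[-0.012,-0.0009,0],"yaw":0},{"claw":0.02,"translation":[-0.016,-0.0009,0],"yaw":0},{"claw":0.02,"translation":[-0.018,-0.0009,0],"yaw":0}]'
python3 -m crank '[{"claw":0.02,"translation":[-0.002,0,0],"yaw":0},{"claw":0.02,"translation":[-0.004,0,0],"yaw":0}]'
python3 d.py  525 100.9 116.4 86.7
```

```text
time: 6.62
ee_pos: [513.3, 101.5, 116.2]
ee_rot: [0.086, 3.14, 0.0]
ft_force: [-0.2, 0.2, -1.0]
gripper_width: 29.3
grip_force: 40.1
time: 6.88
ee_pos: [517.0, 101.2, 116.3]
ee_rot: [-0.086, -3.14, 0.0]
ft_force: [0.7, 0.0, -0.8]
gripper_width: 29.7
grip_force: 40.1
t 6.88 pos [516.98 101.23 116.29] hd 86.87 tilt [-0.0001 -0.    ] F [ 0.66  0.03 -0.8 ] M [-0.044  0.027  0.026] w 29.7 g 40.1 q [ 0.14  0.46  1.99 -0.    0.69 -1.38]
shift [-0.008   0.0001 -0.0001] yaw 0.17
```

```bash
python3 -m crank '[{"claw":0.02,"translation":[-0.002,0,0],"yaw":0},{"claw":0.02,"translation":[-0.004,0,0],"yaw":0},{"claw":0.02,"translation":[-0.006,0,0],"yaw":0}]'
python3 -m crank '[{"claw":0.02,"translation":[-0.002,0,0],"yaw":0},{"claw":0.02,"translation":[-0.004,0,0],"yaw":0}]'
python3 -m crank '[{"claw":0.02,"translation":[-0.002,0,0],"yaw":0},{"claw":0.02,"translation":[-0.004,0,0],"yaw":0}]'
python3 d.py  535 100.5 116.4 86.7
```

```text
time: 7.25
ee_pos: [523.1, 100.9, 116.3]
ee_rot: [0.086, 3.14, -0.0]
ft_force: [-0.1, -0.1, -0.8]
gripper_width: 29.6
grip_force: 40.1
time: 7.5
ee_pos: [527.0, 100.7, 116.3]
ee_rot: [-0.086, -3.14, 0.0]
ft_force: [1.0, -0.2, -1.8]
gripper_width: 29.6
grip_force: 40.1
time: 7.75
ee_pos: [531.1, 100.5, 116.3]
ee_rot: [0.086, 3.14, -0.0]
ft_force: [0.3, 0.8, -0.3]
gripper_width: 29.5
grip_force: 40.1
t 7.75 pos [531.07 100.48 116.31] hd 86.87 tilt [ 0. -0.] F [ 0.3   0.78 -0.3 ] M [ 0.016 -0.016 -0.058] w 29.5 g 40.1 q [ 0.13  0.48  1.95 -0.    0.71 -1.39]
shift [-0.0039  0.0002 -0.0001] yaw 0.17
```

```bash
for i in 1 2; do python3 -m crank '[{"claw":0.02,"translation":[-0.003,0,0],"yaw":0.1},{"claw":0.02,"translation":[-0.006,0,0],"yaw":0.1},{"claw":0.02,"translation":[-0.009,0,0],"yaw":0.1},{"claw":0.02,"translation":[-0.012,0,0],"yaw":0.1}]'|grep -E "ee_pos|force"
python3 d.py 565 99.0 116.4 86.7;done
```

```text
ee_pos: [543.2, 99.8, 116.3]
ft_force: [-0.1, 0.7, -1.5]
grip_force: 40.1
t 8.25 pos [543.16  99.83 116.31] hd 86.78 tilt [ 0. -0.] F [-0.07  0.7  -1.52] M [ 0.032 -0.012 -0.026] w 29.4 g 40.1 q [ 0.13  0.49  1.93 -0.    0.72 -1.39]
shift [-0.0219  0.0004 -0.0001] yaw 0.08
ee_pos: [555.1, 99.1, 116.3]
ft_force: [-0.0, -0.3, -0.6]
grip_force: 40.1
t 8.75 pos [555.12  99.14 116.31] hd 86.67 tilt [ 0. -0.] F [-0.01 -0.26 -0.58] M [-0.039  0.009 -0.014] w 29.7 g 40.1 q [ 0.12  0.51  1.9  -0.    0.73 -1.39]
shift [-0.0099  0.0004 -0.0001] yaw -0.03
```

```bash
cat > path.py <<'E'
import sys;from h import *
from scipy.interpolate import splprep,splev
def cen(P):
    C=np.array([590,46.]);out=[]
    for x in np.arange(530,588,8): k=(abs(P[:,0]-x)<6)&(P[:,1]>80);out.append([x,P[k,1].mean()])
    a=np.arctan2(P[:,0]-C[0],P[:,1]-C[1]);r=np.hypot(*(P-C).T)
    for t in np.radians(np.arange(2,92,8)): k=(abs(a-t)<.1)&(r>35);out.append(C+r[k].mean()*np.array([np.sin(t),np.cos(t)]))
    for y in np.arange(36,-62,-8): k=(abs(P[:,1]-y)<6)&(P[:,0]>610);out.append([P[k,0].mean(),y])
    return np.array(out)
Q=(cen(np.load("S.npy"))+cen(np.load("T.npy")))/2
Q=np.vstack([Q,[Q[-2:,0].mean(),-75]])
tck,_=splprep(Q.T,s=len(Q)*.35);u=np.linspace(0,1,3000);c=np.array(splev(u,tck)).T;g=np.array(splev(u,tck,der=1)).T
s=np.r_[0,np.cumsum(np.hypot(*np.diff(c,axis=0).T))];hd=np.degrees(np.unwrap(np.arctan2(g[:,1],g[:,0])))+90
if __name__=="__main__":
    o=observe();R=Ro.from_rotvec(o["ee_rot"]).as_matrix();h0=np.degrees(np.arctan2(R[1,1],R[0,1]));p=o["ee_pos"]
    i=np.argmin(np.hypot(*(c-p[:2]).T));n=R[:2,1]
    print("t %.1f"%o["time"],"pos",p.round(1),"hd %.1f"%h0,"path hd %.1f s %.1f off"%(hd[i],s[i]),(R[:2,:2].T@(p[:2]-c[i])).round(2),"F(tool)",(R.T@o["ft_force"]).round(1),"Mz %.2f"%o["ft_torque"][2],"w %.1f"%o["gripper_width"])
    st=float(sys.argv[1]) if len(sys.argv)>1 else 3
    for k in range(1,9):
        j=min(np.searchsorted(s,s[i]+st*k),len(s)-1);v=R.T@np.r_[c[j]-p[:2],116.3-p[2]]
        print(k,c[j].round(1),"hd %.1f"%hd[j],"sh",v.round(1),"yaw %.1f"%(h0-hd[j]))
E
python3 path.py 4; python3 -c "
from path import *
for q in range(0,270,10):
    j=np.searchsorted(s,q)
    if j<len(s): print(q,c[j].round(1),round(hd[j],1),end=' | ')"
```

```text
t 8.8 pos [555.1  99.1 116.3] hd 86.7 path hd 84.6 s 25.2 off [-0.03 -0.12] F(tool) [-0.  -0.3  0.6] Mz -0.01 w 29.7
1 [559.1  98.9] hd 85.0 sh [-4. -0.  0.] yaw 1.6
2 [563.1  98.6] hd 86.0 sh [-8.  -0.1  0. ] yaw 0.7
3 [567.1  98.3] hd 87.5 sh [-12.   -0.1   0. ] yaw -0.8
4 [571.1  98.2] hd 89.3 sh [-16.   0.   0.] yaw -2.6
5 [575.1  98.2] hd 90.4 sh [-20.    0.3   0. ] yaw -3.7
6 [579.1  98.3] hd 90.5 sh [-24.    0.5   0. ] yaw -3.9
7 [583.1  98.3] hd 89.9 sh [-27.9   0.8   0. ] yaw -3.2
8 [587.1  98.2] hd 88.3 sh [-32.    0.9   0. ] yaw -1.6
0 [529.9 100.4] 93.1 | 10 [540.  100.5] 87.7 | 20 [549.9  99.8] 84.8 | 30 [559.9  98.8] 85.2 | 40 [569.9  98.3] 88.8 | 50 [579.9  98.3] 90.5 | 60 [589.8  98.1] 86.8 | 70 [599.8  96.8] 76.7 | 80 [609.2  93.4] 63.7 | 90 [617.6  88.1] 51.8 | 100 [624.8  81.2] 40.9 | 110 [630.6  73. ] 30.5 | 120 [634.9  64. ] 20.2 | 130 [637.5  54.4] 9.6 | 140 [638.3  44.5] 1.0 | 150 [638.   34.5] -5.0 | 160 [636.7  24.5] -8.7 | 170 [635.1  14.7] -10.3 | 180 [633.2   4.8] -10.2 | 190 [631.6  -5. ] -8.2 | 200 [630.4 -15. ] -5.6 | 210 [629.6 -25. ] -3.5 | 220 [629.2 -34.9] -2.0 | 230 [628.9 -44.9] -1.1 | 240 [628.7 -54.9] -0.9 | 250 [628.6 -64.9] -1.3 | 260 [628.3 -74.9] -2.2 |
```

```bash
cat > path.py <<'E'
import sys;from h import *
from scipy.optimize import least_squares
from scipy.spatial import cKDTree
P=np.vstack([np.load("S.npy"),np.load("T.npy")]);P=P[P[:,1]>-66]
ds=.25
def curve(q):  # start y at x=530, heading, straight length, radius, bend, leg length, kinks
    y,a,L,r,b,l,k1,k2=q;S=np.arange(0,270,ds);e=np.array([L,L+r*b,L+r*b+l,L+r*b+l+40])
    h=a-np.clip((S-L)/r,0,b)+k1/(1+np.exp(-(S-e[2])/.5))+k2/(1+np.exp(-(S-e[3])/.5))
    return np.c_[530+np.cumsum(np.cos(h))*ds,y+np.cumsum(np.sin(h))*ds],h
fit=least_squares(lambda q:cKDTree(curve(q)[0]).query(P[P[:,0]>530])[0],[100.8,-.05,62,50,1.57,40,0,-.1],diff_step=1e-3,loss="soft_l1")
c,h=curve(fit.x);hd=np.degrees(h)+90;s=np.arange(len(c))*ds
if __name__=="__main__":
    if len(sys.argv)>2:
        print(fit.x.round(3),fit.cost)
        for j in range(0,len(c),40):print(int(s[j]),c[j].round(1),round(hd[j],1),end=" | ")
        print()
    o=observe();R=Ro.from_rotvec(o["ee_rot"]).as_matrix();h0=np.degrees(np.arctan2(R[1,1],R[0,1]));p=o["ee_pos"]
    i=np.argmin(np.hypot(*(c-p[:2]).T))
    print("t %.1f"%o["time"],"pos",p.round(1),"hd %.1f"%h0,"path hd %.1f s %.1f off"%(hd[i],s[i]),(R[:2,:2].T@(p[:2]-c[i])).round(2),"F(tool)",(R.T@o["ft_force"]).round(1),"Mz %.2f"%o["ft_torque"][2],"w %.1f"%o["gripper_width"])
    st=float(sys.argv[1])
    for k in range(1,9):
        j=min(np.searchsorted(s,s[i]+st*k),len(s)-1);w=slice(max(0,j-40),j+41);v=R.T@np.r_[c[j]-p[:2],116.3-p[2]];m=hd[w].mean()
        print(k,c[j].round(1),"hd %.1f"%m,"sh",v.round(1),"yaw %.1f"%(h0-m))
E
python3 path.py 4 1
```

```text
[ 1.00814e+02 -5.50000e-02  6.21930e+01  4.78210e+01  1.60100e+00
  1.09425e+02 -9.23500e+00  9.09000e-01] 1644.3470959845558
0 [530.2 100.8] 86.9 | 10 [540.2 100.3] 86.9 | 20 [550.2  99.7] 86.9 | 30 [560.2  99.2] 86.9 | 40 [570.2  98.6] 86.9 | 50 [580.2  98.1] 86.9 | 60 [590.2  97.5] 86.9 | 70 [600.1  96.3] 77.5 | 80 [609.5  93.1] 65.5 | 90 [618.1  88.1] 53.6 | 100 [625.5  81.3] 41.6 | 110 [631.3  73.2] 29.6 | 120 [635.2  64. ] 17.6 | 130 [637.2  54.2] 5.6 | 140 [637.1  44.2] -4.9 | 150 [636.3  34.3] -4.9 | 160 [635.4  24.3] -4.9 | 170 [634.6  14.4] -4.9 | 180 [633.7   4.4] -4.9 | 190 [632.9  -5.6] -4.9 | 200 [632.  -15.5] -4.9 | 210 [631.2 -25.5] -4.9 | 220 [630.3 -35.5] -4.9 | 230 [629.5 -45.4] -4.9 | 240 [628.6 -55.4] -4.9 | 250 [626.4 -61.5] -520.0 | 260 [625.3 -51.6] -534.0 | 
t 8.8 pos [555.1  99.1 116.3] hd 86.7 path hd 86.9 s 25.0 off [ 0.07 -0.3 ] F(tool) [-0.  -0.3  0.6] Mz -0.01 w 29.7
1 [559.2  99.2] hd 86.9 sh [-4.1  0.3  0. ] yaw -0.2
2 [563.2  99. ] hd 86.9 sh [-8.1  0.3  0. ] yaw -0.2
3 [567.2  98.8] hd 86.9 sh [-12.1   0.3   0. ] yaw -0.2
4 [571.2  98.6] hd 86.9 sh [-16.1   0.4   0. ] yaw -0.2
5 [575.2  98.3] hd 86.9 sh [-20.1   0.4   0. ] yaw -0.2
6 [579.2  98.1] hd 86.9 sh [-24.1   0.4   0. ] yaw -0.2
7 [583.2  97.9] hd 86.8 sh [-28.1   0.4   0. ] yaw -0.2
8 [587.2  97.7] hd 86.1 sh [-32.1   0.4   0. ] yaw 0.5
```

```bash
sed -i 's/diff_step=1e-3,loss="soft_l1"/diff_step=1e-3,bounds=([95,-.15,55,45,1.45,30,-.22,-.22],[105,.05,75,55,1.7,55,.22,.22])/; s/40,0,-.1\]/42,.02,.08]/' path.py; python3 path.py 4 1
```

```text
[ 1.00794e+02 -5.30000e-02  6.15700e+01  4.90710e+01  1.62600e+00
  3.66570e+01 -2.00000e-02  1.09000e-01] 4136.142759519474
0 [530.2 100.8] 87.0 | 10 [540.2 100.3] 87.0 | 20 [550.2  99.7] 87.0 | 30 [560.2  99.2] 87.0 | 40 [570.2  98.7] 87.0 | 50 [580.2  98.1] 87.0 | 60 [590.2  97.6] 87.0 | 70 [600.1  96.3] 77.1 | 80 [609.5  93.1] 65.5 | 90 [618.1  88. ] 53.8 | 100 [625.5  81.3] 42.1 | 110 [631.4  73.3] 30.4 | 120 [635.5  64.2] 18.7 | 130 [637.7  54.4] 7.1 | 140 [637.9  44.5] -4.6 | 150 [636.9  34.5] -6.2 | 160 [635.8  24.6] -6.2 | 170 [634.7  14.6] -6.2 | 180 [633.6   4.7] -7.3 | 190 [632.3  -5.2] -7.3 | 200 [631.  -15.1] -7.3 | 210 [629.8 -25.1] -7.3 | 220 [628.7 -35. ] -1.2 | 230 [628.5 -45. ] -1.1 | 240 [628.3 -55. ] -1.1 | 250 [628.1 -65. ] -1.1 | 260 [627.9 -75. ] -1.1 | 
t 8.8 pos [555.1  99.1 116.3] hd 86.7 path hd 87.0 s 25.0 off [ 0.07 -0.32] F(tool) [-0.  -0.3  0.6] Mz -0.01 w 29.7
1 [559.2  99.2] hd 87.0 sh [-4.1  0.3  0. ] yaw -0.3
2 [563.2  99. ] hd 87.0 sh [-8.1  0.4  0. ] yaw -0.3
3 [567.2  98.8] hd 87.0 sh [-12.1   0.4   0. ] yaw -0.3
4 [571.2  98.6] hd 87.0 sh [-16.1   0.4   0. ] yaw -0.3
5 [575.2  98.4] hd 87.0 sh [-20.1   0.4   0. ] yaw -0.3
6 [579.2  98.2] hd 87.0 sh [-24.1   0.4   0. ] yaw -0.3
7 [583.2  98. ] hd 86.9 sh [-28.1   0.5   0. ] yaw -0.2
8 [587.2  97.8] hd 86.1 sh [-32.1   0.5   0. ] yaw 0.6
```

```bash
python3 -m crank '[{"claw":0.02,"translation":[-0.004,0.0001,0],"yaw":0},{"claw":0.02,"translation":[-0.008,0.0002,0],"yaw":0},{"claw":0.02,"translation":[-0.012,0.0002,0],"yaw":0},{"claw":0.02,"translation":[-0.016,0.0002,0],"yaw":0},{"claw":0.02,"translation":[-0.020,0.0002,0],"yaw":0},{"claw":0.02,"translation":[-0.024,0.0002,0],"yaw":0}]'; python3 path.py 3
```

```text
time: 9.5
ee_pos: [579.1, 97.9, 116.3]
ee_rot: [-0.091, -3.14, 0.0]
ft_force: [0.6, -0.3, -1.3]
gripper_width: 29.7
grip_force: 40.1
t 9.5 pos [579.1  97.9 116.3] hd 86.7 path hd 87.0 s 49.0 off [ 0.03 -0.25] F(tool) [-0.6 -0.3  1.3] Mz -0.01 w 29.7
1 [582.2  98. ] hd 87.0 sh [-3.   0.3  0. ] yaw -0.3
2 [585.2  97.9] hd 86.6 sh [-6.   0.3  0. ] yaw 0.1
3 [588.2  97.7] hd 85.7 sh [-9.   0.3  0. ] yaw 0.9
4 [591.2  97.6] hd 84.3 sh [-12.    0.3   0. ] yaw 2.3
5 [594.2  97.3] hd 82.4 sh [-15.    0.3   0. ] yaw 4.2
6 [597.1  96.9] hd 80.0 sh [-18.   0.   0.] yaw 6.7
7 [600.1  96.3] hd 77.0 sh [-21.   -0.4   0. ] yaw 9.6
8 [603.   95.6] hd 73.6 sh [-23.9  -1.    0. ] yaw 13.1
```

```bash
python3 -m crank '[{"claw":0.02,"translation":[-0.003,0,0],"yaw":0},{"claw":0.02,"translation":[-0.006,0.0001,0],"yaw":0.2},{"claw":0.02,"translation":[-0.009,0.0001,0],"yaw":0.9},{"claw":0.02,"translation":[-0.012,0.0001,0],"yaw":2.3},{"claw":0.02,"translation":[-0.015,0,0],"yaw":4.2}]'; python3 path.py 2.5
```

```text
time: 10.12
ee_pos: [594.0, 97.1, 116.3]
ee_rot: [-0.21, -3.135, 0.0]
ft_force: [0.1, -0.2, -0.9]
gripper_width: 29.3
grip_force: 40.1
t 10.1 pos [594.   97.1 116.3] hd 82.3 path hd 84.1 s 64.0 off [ 0.11 -0.25] F(tool) [-0.2 -0.2  0.9] Mz -0.03 w 29.3
1 [596.6  97. ] hd 80.4 sh [-2.6  0.3 -0. ] yaw 1.9
2 [599.1  96.6] hd 78.1 sh [-5.1  0.1 -0. ] yaw 4.3
3 [601.5  96. ] hd 75.4 sh [-7.6 -0.1 -0. ] yaw 7.0
4 [603.9  95.3] hd 72.5 sh [-10.1  -0.5  -0. ] yaw 9.9
5 [606.3  94.5] hd 69.5 sh [-12.5  -1.   -0. ] yaw 12.8
6 [608.6  93.5] hd 66.6 sh [-14.9  -1.6  -0. ] yaw 15.7
7 [610.9  92.5] hd 63.7 sh [-17.3  -2.3  -0. ] yaw 18.6
8 [613.1  91.3] hd 60.8 sh [-19.7  -3.2  -0. ] yaw 21.6
```

```bash
python3 -m crank '[{"claw":0.02,"translation":[-0.0026,0.0001,0],"yaw":1.9},{"claw":0.02,"translation":[-0.0051,0,0],"yaw":4.3},{"claw":0.02,"translation":[-0.0076,-0.0003,0],"yaw":7},{"claw":0.02,"translation":[-0.0101,-0.0007,0],"yaw":9.9}]'|grep ft_f; python3 path.py 2.5
```

```text
ft_force: [-0.4, 0.3, -1.3]
t 10.6 pos [603.9  95.  116.3] hd 72.4 path hd 72.5 s 74.0 off [-0.01 -0.26] F(tool) [0.5 0.2 1.3] Mz -0.04 w 29.2
1 [606.3  94.5] hd 69.5 sh [-2.5  0.2 -0. ] yaw 2.9
2 [608.6  93.5] hd 66.6 sh [-5. -0. -0.] yaw 5.8
3 [610.9  92.5] hd 63.7 sh [-7.5 -0.3 -0. ] yaw 8.7
4 [613.1  91.3] hd 60.8 sh [-9.9 -0.8 -0. ] yaw 11.6
5 [615.2  90. ] hd 57.9 sh [-12.3  -1.3  -0. ] yaw 14.5
6 [617.3  88.6] hd 54.9 sh [-14.8  -2.   -0. ] yaw 17.5
7 [619.3  87.1] hd 52.0 sh [-17.1  -2.9  -0. ] yaw 20.4
8 [621.2  85.5] hd 49.1 sh [-19.4  -3.8  -0. ] yaw 23.3
```

```bash
python3 -m crank '[{"claw":0.02,"translation":[-0.0025,0,0],"yaw":2.9},{"claw":0.02,"translation":[-0.005,-0.0002,0],"yaw":5.8},{"claw":0.02,"translation":[-0.0075,-0.0005,0],"yaw":8.7},{"claw":0.02,"translation":[-0.0099,-0.0010,0],"yaw":11.6}]'|grep ft_f; python3 path.py 2.5
```

```text
ft_force: [-1.5, 0.2, -1.1]
t 11.1 pos [612.8  91.1 116.2] hd 60.8 path hd 60.8 s 84.0 off [ 0.12 -0.33] F(tool) [ 1.4 -0.5  1.1] Mz 0.03 w 29.6
1 [615.2  90. ] hd 57.9 sh [-2.6  0.3 -0.1] yaw 2.9
2 [617.3  88.6] hd 54.9 sh [-5.1  0.1 -0.1] yaw 5.9
3 [619.3  87.1] hd 52.0 sh [-7.6 -0.3 -0.1] yaw 8.8
4 [621.2  85.5] hd 49.1 sh [-10.   -0.7  -0.1] yaw 11.7
5 [623.1  83.9] hd 46.2 sh [-12.5  -1.3  -0.1] yaw 14.6
6 [624.8  82.1] hd 43.3 sh [-14.9  -2.   -0.1] yaw 17.5
7 [626.5  80.2] hd 40.3 sh [-17.2  -2.8  -0.1] yaw 20.5
8 [628.1  78.3] hd 37.4 sh [-19.6  -3.7  -0.1] yaw 23.4
```

```bash
python3 -m crank '[{"claw":0.02,"translation":[-0.0026,0,0],"yaw":2.9},{"claw":0.02,"translation":[-0.0051,-0.0001,0],"yaw":5.9},{"claw":0.02,"translation":[-0.0076,-0.0004,0],"yaw":8.8},{"claw":0.02,"translation":[-0.010,-0.0009,0],"yaw":11.7}]'|grep ft_f; python3 path.py 2.5
```

```text
ft_force: [-2.2, -0.4, -0.5]
t 11.6 pos [620.9  85.4 116.1] hd 49.1 path hd 49.4 s 93.8 off [-0.03 -0.32] F(tool) [ 1.4 -1.7  0.5] Mz -0.00 w 29.4
1 [622.9  84. ] hd 46.5 sh [-2.5  0.3 -0.2] yaw 2.6
2 [624.7  82.3] hd 43.6 sh [-5.   0.1 -0.2] yaw 5.5
3 [626.3  80.4] hd 40.6 sh [-7.4 -0.2 -0.2] yaw 8.5
4 [627.9  78.5] hd 37.7 sh [-9.9 -0.7 -0.2] yaw 11.4
5 [629.4  76.4] hd 34.8 sh [-12.3  -1.2  -0.2] yaw 14.3
6 [630.7  74.3] hd 31.9 sh [-14.7  -1.9  -0.2] yaw 17.2
7 [632.   72.2] hd 29.0 sh [-17.1  -2.7  -0.2] yaw 20.1
8 [633.2  70. ] hd 26.0 sh [-19.4  -3.6  -0.2] yaw 23.1
```

```bash
python3 -m crank '[{"claw":0.02,"translation":[-0.0025,-0.0004,0],"yaw":2.6},{"claw":0.02,"translation":[-0.005,-0.0006,0],"yaw":5.5},{"claw":0.02,"translation":[-0.0074,-0.0010,0],"yaw":8.5},{"claw":0.02,"translation":[-0.0099,-0.0015,0],"yaw":11.4}]'|grep ft_f; python3 path.py 2.5
```

```text
ft_force: [-2.1, 0.7, -0.3]
t 12.1 pos [627.5  77.8 116.2] hd 37.7 path hd 37.4 s 104.0 off [-0.01 -0.66] F(tool) [ 1.9 -1.2  0.4] Mz -0.00 w 29.6
1 [629.5  76.2] hd 34.5 sh [-2.5  0.6 -0.1] yaw 3.2
2 [630.9  74.1] hd 31.6 sh [-5.   0.4 -0.1] yaw 6.1
3 [632.1  72. ] hd 28.7 sh [-7.5  0.  -0.1] yaw 9.0
4 [633.3  69.7] hd 25.8 sh [-9.9 -0.4 -0.1] yaw 11.9
5 [634.3  67.5] hd 22.8 sh [-12.3  -1.   -0.1] yaw 14.9
6 [635.2  65.1] hd 19.9 sh [-14.7  -1.7  -0.1] yaw 17.8
7 [636.   62.8] hd 17.0 sh [-17.1  -2.6  -0.1] yaw 20.7
8 [636.6  60.3] hd 14.1 sh [-19.4  -3.5  -0.1] yaw 23.6
```

```bash
python3 -m crank '[{"claw":0.02,"translation":[-0.0024,-0.0004,0],"yaw":3.2},{"claw":0.02,"translation":[-0.005,-0.0007,0],"yaw":6.1},{"claw":0.02,"translation":[-0.0075,-0.0011,0],"yaw":9},{"claw":0.02,"translation":[-0.0099,-0.0015,0],"yaw":11.9}]'|grep ft_f; python3 path.py 2.5
```

```text
ft_force: [1.0, 0.3, -0.8]
t 12.6 pos [632.7  69.1 116.2] hd 25.8 path hd 25.5 s 114.2 off [-0.08 -0.79] F(tool) [-0.2  1.   0.8] Mz -0.00 w 29.6
1 [634.4  67.2] hd 22.5 sh [-2.4  0.7 -0.1] yaw 3.3
2 [635.3  64.9] hd 19.6 sh [-4.9  0.5 -0.1] yaw 6.2
3 [636.1  62.5] hd 16.7 sh [-7.4  0.2 -0.1] yaw 9.1
4 [636.7  60.1] hd 13.8 sh [-9.8 -0.3 -0.1] yaw 12.0
5 [637.2  57.7] hd 10.9 sh [-12.3  -0.9  -0.1] yaw 14.9
6 [637.6  55.2] hd 7.9 sh [-14.7  -1.6  -0.1] yaw 17.9
7 [637.9  52.7] hd 5.0 sh [-17.   -2.4  -0.1] yaw 20.8
8 [638.1  50.2] hd 2.4 sh [-19.3  -3.4  -0.1] yaw 23.4
```

```bash
python3 -m crank '[{"claw":0.02,"translation":[-0.0024,0.0001,0],"yaw":3.3},{"claw":0.02,"translation":[-0.0049,-0.0001,0],"yaw":6.2},{"claw":0.02,"translation":[-0.0074,-0.0004,0],"yaw":9.1},{"claw":0.02,"translation":[-0.0098,-0.0009,0],"yaw":12}]'|grep ft_f; python3 path.py 2.5
```

```text
ft_force: [0.2, 0.1, -0.7]
t 13.1 pos [636.1  59.9 116.2] hd 13.8 path hd 13.8 s 124.2 off [-0.03 -0.67] F(tool) [0.1 0.3 0.7] Mz 0.03 w 29.2
1 [637.2  57.7] hd 10.9 sh [-2.5  0.6 -0.1] yaw 2.9
2 [637.6  55.2] hd 7.9 sh [-5.   0.4 -0.1] yaw 5.9
3 [637.9  52.7] hd 5.0 sh [-7.4  0.1 -0.1] yaw 8.8
4 [638.1  50.2] hd 2.4 sh [-9.9 -0.4 -0.1] yaw 11.4
5 [638.1  47.7] hd 0.1 sh [-12.3  -0.9  -0.1] yaw 13.7
6 [638.   45.2] hd -1.9 sh [-14.7  -1.6  -0.1] yaw 15.7
7 [637.7  42.7] hd -3.5 sh [-17.1  -2.5  -0.1] yaw 17.3
8 [637.5  40.2] hd -4.7 sh [-19.4  -3.3  -0.1] yaw 18.5
```

```bash
python3 -m crank '[{"claw":0.02,"translation":[-0.0025,0.0001,0],"yaw":2.9},{"claw":0.02,"translation":[-0.005,-0.0001,0],"yaw":5.9},{"claw":0.02,"translation":[-0.0074,-0.0004,0],"yaw":8.8},{"claw":0.02,"translation":[-0.0099,-0.0009,0],"yaw":11.4}]'|grep ft_f; python3 path.py 2.5
```

```text
ft_force: [0.5, -0.1, -1.0]
t 13.6 pos [637.6  50.1 116.2] hd 2.4 path hd 2.1 s 134.2 off [-0.11 -0.42] F(tool) [-0.1  0.5  1. ] Mz -0.01 w 29.3
1 [638.1  47.7] hd 0.1 sh [-2.4  0.3 -0.1] yaw 2.3
2 [638.   45.2] hd -1.9 sh [-4.9  0.1 -0.1] yaw 4.3
3 [637.7  42.7] hd -3.5 sh [-7.4 -0.2 -0.1] yaw 5.9
4 [637.5  40.2] hd -4.7 sh [-9.8 -0.6 -0.1] yaw 7.1
5 [637.2  37.8] hd -5.5 sh [-12.3  -1.   -0.1] yaw 8.0
6 [636.9  35.3] hd -6.0 sh [-14.8  -1.3  -0.1] yaw 8.5
7 [636.7  32.8] hd -6.2 sh [-17.2  -1.7  -0.1] yaw 8.6
8 [636.4  30.3] hd -6.2 sh [-19.7  -2.1  -0.1] yaw 8.6
```

```bash
python3 -m crank '[{"claw":0.02,"translation":[-0.0024,0,0],"yaw":2.3},{"claw":0.02,"translation":[-0.0049,-0.0002,0],"yaw":4.3},{"claw":0.02,"translation":[-0.0074,-0.0005,0],"yaw":5.9},{"claw":0.02,"translation":[-0.0098,-0.0008,0],"yaw":7.1},{"claw":0.02,"translation":[-0.0123,-0.0012,0],"yaw":8}]'|grep ft_f; python3 path.py 3
```

```text
ft_force: [-0.4, 0.0, -1.0]
t 14.2 pos [637.   37.7 116.3] hd -5.5 path hd -6.2 s 146.8 off [-0.1  -0.23] F(tool) [-0.  -0.4  1. ] Mz 0.00 w 29.8
1 [636.9  34.8] hd -6.1 sh [-2.9  0.2  0. ] yaw 0.6
2 [636.6  31.8] hd -6.2 sh [-5.9  0.2  0. ] yaw 0.7
3 [636.2  28.8] hd -6.2 sh [-8.9  0.1  0. ] yaw 0.7
4 [635.9  25.8] hd -6.2 sh [-11.9   0.1   0. ] yaw 0.7
5 [635.6  22.8] hd -6.2 sh [-14.9   0.    0. ] yaw 0.7
6 [635.3  19.9] hd -6.2 sh [-17.9   0.    0. ] yaw 0.7
7 [634.9  16.9] hd -6.2 sh [-20.9  -0.    0. ] yaw 0.7
8 [634.6  13.9] hd -6.4 sh [-23.9  -0.1   0. ] yaw 0.9
```

```bash
python3 -m crank '[{"claw":0.02,"translation":[-0.0029,0.0001,0],"yaw":0.6},{"claw":0.02,"translation":[-0.0059,0.0001,0],"yaw":0.7},{"claw":0.02,"translation":[-0.0089,0.0001,0],"yaw":0.7},{"claw":0.02,"translation":[-0.0119,0,0],"yaw":0.7},{"claw":0.02,"translation":[-0.0149,0,0],"yaw":0.7}]'|grep ft_f; python3 path.py 3
```

```text
ft_force: [-0.1, 0.4, -1.1]
t 14.9 pos [635.5  22.8 116.3] hd -6.1 path hd -6.2 s 161.8 off [-0.08 -0.05] F(tool) [ 0.3 -0.1  1.1] Mz 0.01 w 29.5
1 [635.3  19.9] hd -6.2 sh [-2.9  0.  -0. ] yaw 0.1
2 [634.9  16.9] hd -6.2 sh [-5.9  0.  -0. ] yaw 0.1
3 [634.6  13.9] hd -6.4 sh [-8.9  0.  -0. ] yaw 0.2
4 [634.3  10.9] hd -6.5 sh [-11.9   0.   -0. ] yaw 0.4
5 [634.    7.9] hd -6.7 sh [-14.9   0.   -0. ] yaw 0.6
6 [633.6   4.9] hd -6.9 sh [-17.9  -0.   -0. ] yaw 0.7
7 [633.2   2. ] hd -7.0 sh [-20.9  -0.1  -0. ] yaw 0.9
8 [632.8  -1. ] hd -7.2 sh [-23.9  -0.1  -0. ] yaw 1.1
```

```bash
python3 -m crank '[{"claw":0.02,"translation":[-0.0029,0,0],"yaw":0.1},{"claw":0.02,"translation":[-0.0059,0,0],"yaw":0.1},{"claw":0.02,"translation":[-0.0089,0,0],"yaw":0.2},{"claw":0.02,"translation":[-0.0119,0,0],"yaw":0.4}]'|grep ft_f;python3 -m crank '[{"claw":0.02,"translation":[-0.003,0,0],"yaw":0.2},{"claw":0.02,"translation":[-0.006,0,0],"yaw":0.4},{"claw":0.02,"translation":[-0.009,0,0],"yaw":0.6}]'|grep ft_f; python3 path.py 3
```

```text
ft_force: [-0.8, 0.6, -1.0]
ft_force: [-0.2, 0.2, -1.0]
t 15.8 pos [633.2   2.  116.3] hd -7.1 path hd -7.3 s 182.8 off [0.05 0.01] F(tool) [ 0.2 -0.3  1. ] Mz -0.02 w 29.8
1 [632.8  -1. ] hd -7.2 sh [-3.1 -0.  -0. ] yaw 0.1
2 [632.5  -4. ] hd -7.3 sh [-6.1 -0.  -0. ] yaw 0.2
3 [632.1  -7. ] hd -7.3 sh [-9.1 -0.  -0. ] yaw 0.2
4 [631.7  -9.9] hd -7.3 sh [-12.1  -0.1  -0. ] yaw 0.2
5 [631.3 -12.9] hd -7.3 sh [-15.1  -0.1  -0. ] yaw 0.2
6 [630.9 -15.9] hd -7.3 sh [-18.1  -0.1  -0. ] yaw 0.2
7 [630.5 -18.9] hd -7.3 sh [-21.1  -0.1  -0. ] yaw 0.2
8 [630.2 -21.8] hd -7.3 sh [-24.1  -0.1  -0. ] yaw 0.2
```

```bash
python3 -m crank '[{"claw":0.02,"translation":[-0.003,0,0],"yaw":0.1},{"claw":0.02,"translation":[-0.006,0,0],"yaw":0.2},{"claw":0.02,"translation":[-0.009,0,0],"yaw":0.2},{"claw":0.02,"translation":[-0.012,0,0],"yaw":0.2}]'|grep ft_f;python3 -m crank '[{"claw":0.02,"translation":[-0.003,0,0],"yaw":0},{"claw":0.02,"translation":[-0.006,0,0],"yaw":0}]'|grep ft_f; python3 path.py 3
```

```text
ft_force: [-0.7, -0.2, -1.6]
ft_force: [0.4, -0.1, -0.7]
t 16.5 pos [631.  -15.8 116.3] hd -7.3 path hd -7.3 s 200.8 off [0.04 0.09] F(tool) [-0.   0.4  0.7] Mz 0.03 w 29.3
1 [630.5 -18.9] hd -7.3 sh [-3.  -0.1  0. ] yaw 0.0
2 [630.2 -21.8] hd -7.3 sh [-6.  -0.1  0. ] yaw -0.0
3 [629.8 -24.8] hd -6.7 sh [-9.  -0.1  0. ] yaw -0.6
4 [629.4 -27.8] hd -5.8 sh [-12.   -0.1   0. ] yaw -1.5
5 [629.  -30.8] hd -4.9 sh [-15.   -0.1   0. ] yaw -2.4
6 [628.7 -33.7] hd -4.0 sh [-18.   0.   0.] yaw -3.3
7 [628.7 -36.7] hd -3.1 sh [-21.    0.3   0. ] yaw -4.3
8 [628.6 -39.7] hd -2.1 sh [-24.    0.7   0. ] yaw -5.2
```

```bash
python3 -m crank '[{"claw":0.02,"translation":[-0.003,0,0],"yaw":0},{"claw":0.02,"translation":[-0.006,0,0],"yaw":0},{"claw":0.02,"translation":[-0.009,0,0],"yaw":-0.6},{"claw":0.02,"translation":[-0.012,0,0],"yaw":-1.5}]'|grep ft_f;python3 path.py 3
```

```text
ft_force: [-0.2, -0.4, -0.7]
t 17.0 pos [629.5 -27.8 116.3] hd -5.8 path hd -7.3 s 212.8 off [0.03 0.08] F(tool) [-0.4 -0.1  0.7] Mz 0.04 w 29.6
1 [629.  -30.8] hd -4.9 sh [-3.  -0.2  0. ] yaw -0.9
2 [628.7 -33.7] hd -4.0 sh [-6.  -0.1  0. ] yaw -1.8
3 [628.7 -36.7] hd -3.1 sh [-9.   0.1  0. ] yaw -2.7
4 [628.6 -39.7] hd -2.1 sh [-12.    0.3   0. ] yaw -3.6
5 [628.6 -42.7] hd -1.3 sh [-15.    0.6   0. ] yaw -4.5
6 [628.5 -45.7] hd -1.1 sh [-18.    0.8   0. ] yaw -4.7
7 [628.4 -48.7] hd -1.1 sh [-21.    1.1   0. ] yaw -4.7
8 [628.4 -51.7] hd -1.1 sh [-24.    1.3   0. ] yaw -4.7
```

```bash
python3 -m crank '[{"claw":0.02,"translation":[-0.003,0,0],"yaw":-0.9},{"claw":0.02,"translation":[-0.006,0,0],"yaw":-1.8},{"claw":0.02,"translation":[-0.009,0.0001,0],"yaw":-2.7},{"claw":0.02,"translation":[-0.012,0.0003,0],"yaw":-3.6}]'|grep ft_f;python3 path.py 3
```

```text
ft_force: [-0.2, 0.0, -0.3]
t 17.5 pos [628.6 -39.7 116.3] hd -2.2 path hd -1.1 s 224.8 off [ 0.03 -0.02] F(tool) [ 0.  -0.2  0.3] Mz -0.06 w 29.3
1 [628.6 -42.7] hd -1.3 sh [-3.   0.1  0. ] yaw -0.9
2 [628.5 -45.7] hd -1.1 sh [-6.   0.1  0. ] yaw -1.1
3 [628.4 -48.7] hd -1.1 sh [-9.   0.2  0. ] yaw -1.1
4 [628.4 -51.7] hd -1.1 sh [-12.    0.2   0. ] yaw -1.1
5 [628.3 -54.7] hd -1.1 sh [-15.    0.3   0. ] yaw -1.1
6 [628.3 -57.7] hd -1.1 sh [-18.    0.3   0. ] yaw -1.1
7 [628.2 -60.7] hd -1.1 sh [-21.    0.4   0. ] yaw -1.1
8 [628.2 -63.7] hd -1.1 sh [-24.    0.5   0. ] yaw -1.1
```

```bash
python3 -m crank '[{"claw":0.02,"translation":[-0.003,0,0],"yaw":-0.9},{"claw":0.02,"translation":[-0.006,0.0001,0],"yaw":-1.1},{"claw":0.02,"translation":[-0.009,0.0002,0],"yaw":-1.1},{"claw":0.02,"translation":[-0.012,0.0002,0],"yaw":-1.1},{"claw":0.02,"translation":[-0.014,0.0002,0],"yaw":-1.1}]'|grep ft_f
for i in 1 2 3 ; do python3 -m crank '[{"claw":0.02,"translation":[-0.001,0,0],"yaw":0}]'|grep -E "ee_pos|ft_f";done
```

```text
ft_force: [0.4, -0.1, -0.5]
ee_pos: [628.2, -54.7, 116.3]
ft_force: [0.6, -0.5, -1.2]
ee_pos: [628.2, -55.6, 116.3]
ft_force: [0.2, -0.6, 0.2]
ee_pos: [628.2, -56.5, 116.3]
ft_force: [-0.2, 0.2, -1.2]
```

```bash
python3 -m crank '[{"claw":0.02,"translation":[-0.001,0,0],"yaw":0}]'|grep -E "ee_pos|ft_f"
python3 -m crank '[{"claw":0.02,"translation":[-0.001,0,0],"yaw":0}]'|grep -E "ee_pos|ft_f"
python3 -m crank '[{"claw":0.02,"translation":[-0.0005,0,0],"yaw":0}]'|grep -E "ee_pos|ft_f"
```

```text
ee_pos: [628.2, -57.6, 116.3]
ft_force: [0.8, 0.4, -0.8]
ee_pos: [628.1, -58.6, 116.3]
ft_force: [0.3, -0.6, -0.5]
ee_pos: [628.1, -59.1, 116.3]
ft_force: [-0.6, 0.2, -1.1]
```

```bash
python3 -m crank '[{"claw":0.02,"translation":[-0.0006,0,0],"yaw":0}]'|grep -E "ee_pos|ft_f"
python3 -m crank '[{"claw":0.02,"translation":[-0.0006,0,0],"yaw":0}]'|grep -E "ee_pos|ft_f"
```

```text
ee_pos: [628.1, -59.6, 116.3]
ft_force: [1.3, 1.4, -0.2]
ee_pos: [628.1, -59.8, 116.3]
ft_force: [0.3, 8.3, -0.1]
```

```bash
python3 -m crank '[{"claw":0.02,"translation":[0.0004,0,0],"yaw":0},{"claw":0.02,"translation":[0.0004,0,0],"yaw":0}]'|grep -E "ee_pos|ft_f"
python3 - <<'E'
from h import *
S=snapshot("side");T=snapshot("top")
cv2.imwrite("pics/st.png",np.hstack([crop(S,340,170,80,100,5),crop(T,350,180,80,100,5)]))
E
```

```text
ee_pos: [628.1, -59.7, 116.3]
ft_force: [0.1, 3.3, 0.0]
```

View pics/st.png

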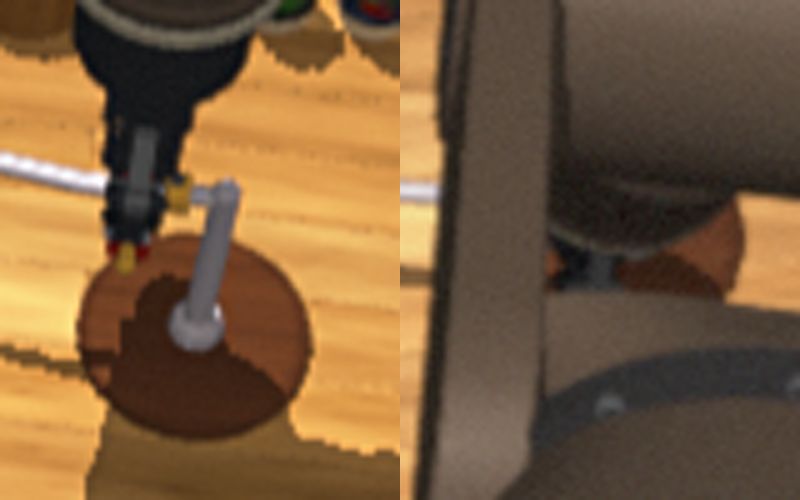

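The side view shows the fingers and block right up against the brass collar at crop (178,192), and the force agrees. I'll set the block down on the rod and release.

```bash
python3 -m crank '[{"claw":0.02,"translation":[0.0001,0,0.0006],"yaw":0},{"claw":0.02,"translation":[0.0001,0,0.0012],"yaw":0},{"claw":0.02,"translation":[0.0001,0,0.0012],"yaw":0}]'|grep -E "ee_pos|ft_f"
python3 -m crank '[{"claw":0.034,"translation":[0,0,0],"yaw":0},{"claw":0.04,"translation":[0,0,0],"yaw":0},{"claw":0.06,"translation":[0,0,0],"yaw":0},{"claw":0.06,"translation":[0,0,0],"yaw":0},{"claw":0.06,"translation":[0,0,0],"yaw":0}]' 20
python3 -m crank '[{"claw":0.06,"translation":[0,0,-0.02],"yaw":0},{"claw":0.06,"translation":[0,0,-0.05],"yaw":0},{"claw":0.06,"translation":[0,0,-0.1],"yaw":0},{"claw":0.06,"translation":[0,0,-0.14],"yaw":0},{"claw":0.06,"translation":[0,0,-0.14],"yaw":0},{"claw":0.06,"translation":[0.2,0,-0.14],"yaw":0},{"claw":0.06,"translation":[0.2,0,-0.14],"yaw":0},{"claw":0.06,"translation":[0.2,0,-0.14],"yaw":0}]'
python3 -m crank '[{"claw":0.06,"translation":[0.1,0,0],"yaw":0},{"claw":0.06,"translation":[0.1,0,0],"yaw":0},{"claw":0.06,"translation":[0.1,0,0],"yaw":0},{"claw":0.06,"translation":[0.1,0,0],"yaw":0}]'|grep ee_pos
python3 - <<'E'
from h import *
S=snapshot("side");T=snapshot("top")
cv2.imwrite("pics/fin.png",np.hstack([crop(S,340,170,80,100,5),crop(T,350,180,80,100,5)]))
E
```

```text
ee_pos: [628.2, -59.7, 115.1]
ft_force: [0.8, 4.3, 1.3]
time: 20.48
ee_pos: [628.1, -59.7, 115.1]
ee_rot: [2.243, 2.199, -0.0]
ft_force: [-0.7, 0.0, -0.3]
gripper_width: 59.8
grip_force: 0.0
time: 21.48
ee_pos: [631.2, 129.3, 254.0]
ee_rot: [-2.243, -2.198, 0.001]
ft_force: [1.6, -0.0, -0.1]
gripper_width: 59.8
grip_force: 0.0
ee_pos: [633.3, 227.2, 254.2]
```

View pics/fin.png

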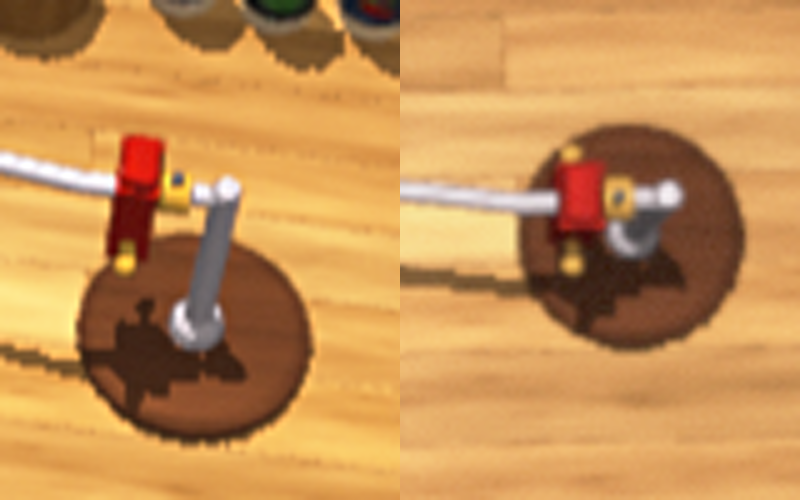

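Both views show the block hanging upright on the leg, flush with the collar and released: side crop (140,195) with the collar at (177,192), top crop (580,195) with the collar at (618,195).

```bash
python3 -c "
from cell import sign_off;print(sign_off())"
```

```text
the job is handed in; nothing more can be done
None
```

The hanger is threaded round the bend and hangs flush against the brass stop, released; the highest tool force read was about 8 N, at the stop, and the job was handed in at about 22 s on the robot's clock, with no verdict returned.

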